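# Refit the laser control's knob and hold it pressed in

## Task

Put the marking laser on standby: press the foot switch's treadle down to its stop with the gripper and let it come back up. Then pick up the loose pointer knob, turn it so that the flat in its bore meets the flat of the bare D-shaped spindle on the control unit, push it fully home on the spindle and press spindle and knob down to the spring stop. Finish like that, with the gripper still holding the knob pressed down; leave the other things where they lie.

Things in the scene. Friction and masses are not known exactly. Their poses are not given: they have to be found in the camera images.
- pedal_treadle (a joint): Treadle of the grey foot switch (88 x 151 x 72 mm, fixed to the desk), hinged at its rear, sprung up; rad, 0 = up, grows as it is pressed, stop at 0.122 (front 12 mm lower). Takes about 6 N at pedal_pad to start, 13 N at the stop. It springs back when released.
- pedal_pad (a point): Point on top of the treadle where to press it, on its middle line near the raised front edge, 96 mm from the hinge; 70 mm above the desk when up, about 58 mm when fully down. Moves with the treadle. Its y axis points from the hinge to the front edge (25 mm farther on), x across the treadle (74 mm wide).
- knob: Loose black pointer knob, 60 g, standing bore down. Origin: centre of underside, z up. Skirt 56 mm across, 20 high; on it a finger bar 14 wide (y), z = 20 to 44, x = -23 to +30, then a pointed nose to x = +37, beyond the skirt. Grip the bar across y; fingertips may rest on the skirt. Bore from below on the axis: 22 mm across, 16 deep, one flat 7 mm from the axis on the nose's side (+x).
- knob_roof (a point): End face of the knob's bore, on its axis, 16 mm above the knob's underside; axes as the knob's.
- control: Grey control unit with a dark top plate, 100 x 150 x 48 mm, fixed to the desk. Origin: centre of its underside. The bare spindle stands at y = +28 mm; a small round knob (26 mm wide, 20 mm high) that stays where it is stands at y = -45 mm.
- spindle_tip (a point): Centre of the top end of the bare upright metal spindle, 76 mm above the desk when out; it stands 24 mm out of a black bezel 36 mm wide. 20 mm across, one flat 6 mm from the axis on the point's +x side, top edge chamfered 3 mm; it cannot turn. z up. Knob home: bore end (knob_roof) on this point, nose pointing the way the flat faces (knob x along point x; play about 0.12 rad).
- spindle (a joint): How far the spindle is pressed in (m): 0 = out, stop at 0.005. Spring: 3 N to start, 10.5 N at the stop; it comes up again when released.
- spacer: White block 25 x 40 x 40 mm, a bystander; origin centre of its underside.
- usb: Black USB stick 17 x 48 x 8 mm lying flat, a bystander; origin centre of its underside.
- ball_pen: Ball pen 11 x 145 x 9 mm lying flat, a bystander; origin centre of its underside.
- tape: Black roll of tape, 53 mm wide, 19 mm high, lying flat, a bystander; origin centre of its underside.

How it is judged:
By the outcome, as a careful person would: the job done as asked, in the order asked, and still so for the second after the job is handed in, while the arm keeps its last pose, push and grip.
It also fails if it takes over 72 s, if anything falls off the work surface, if the arm or the gripper's body presses on something with over 40 N, if the wrist force passes 120 N, or if a joint passes its speed limit or range.

## Robot

A 6-joint arm with a two-finger parallel gripper is mounted at the origin on a cart in front of the work surface, level with it; the furniture and walls round the work are solid. World frame = base frame: x ahead of the robot, y to its left, z up, the work surface at z = 0. Lengths are in m, angles in rad, forces in N, time in s.
With the tool pointing down it reaches from about 0.35 to 0.875 m from the base axis. Payload 4.2 kg.
Tool frame: the origin (TCP) lies at the very end of the fingers, on their centre line; the grasp point (between the pads) lies 19 mm behind it (manip.pinch_z is the distance from the TCP to the grasp point, in m); z points along the fingers, y is the line along which they close (so a half turn about z gives the same grasp; the last joint's range is limited). The gripper opens to 87 mm and grips with 3 to 60 N. Pads are 19 mm wide; open, the fingers measure 117 mm over their backs; the gripper's body (75 mm by 190 mm) begins 51 mm behind the grasp point.
Start: joints at [-0.843, 0.385, 0.008, 0, -1.194, -0.259], TCP at [0.282, -0.558, 0.192] pointing down, gripper open.
Joint ranges: [-3.14, 3.14], [-1.21, 2.06], [-1.07, 1.41], [-3.16, 2.05], [-2.99, -0.16], [-3.1, 3.1]. Speed limits (rad/s): [2.79, 2.79, 3.14, 3.14, 3.14, 3.14].

## Interface

Orientations are given as a unit quaternion [w, x, y, z].
In Python, from plant import manip gives the robot as it stands.
- The arm moves only by the tool send_rows, never from a script. Its argument "targets" is a list of rows, each a list of 3 entries, a list of its own where there are three numbers: the turn, a rotation vector about the tool's x, y, z in rad, then the shift along the tool's x, y, z in m, then the finger opening in m, from 0 to 0.087. In form: [[[ax, ay, az], [dx, dy, dz], fingers], ...]. A call has 1 to 10 rows; each row is the pose to reach, as a shift and turn from the pose commanded when the call began, along the tool's axes at that moment; what a row does not reach only later rows make up. A row lasts 1/12 s, in which the tool goes at most 41.7 mm and 7.16 degrees, less where a joint would pass 70% of its speed; a pose out of reach is approached as far as the arm can. A call with a gripper value outside its range is refused whole. The fingers move at their own pace and stop on an object; "force" is the grip in N (left out, the last holds). Time passes only in rows, so rows that repeat a pose let the fingers close. It gives the time, the measured TCP pose, the force, the opening and the grip force at its end, in the units of the state.
- manip.get_obs(): the state, without advancing time (a new reading comes with each control period).
- manip.grab_frame(name): name is "scene" or "top" or "wrist"; returns (picture, depth): 400x640x3 uint8, blue, green, red; 400x640 float32, m along the optical axis (not along the pixel's ray), 0 where there is no reading.
- manip.camera_info(name): a dict with "intrinsics" (3x3 intrinsics, pixels), "world_to_cam" (4x4, takes a point from world to camera coordinates); the wrist camera has in their place "hand_eye" (4x4, takes a point from camera to tool coordinates, whose origin is the TCP and whose axes are the flange's). Camera axes: x right, y down, z forward; pixel columns grow to the right and rows downward; lengths in m; the calibration is good to about 2 mm. A picture is of the moment at which its call begins: read the wrist's pose just before it. camera_info takes no time and is no camera call.
- manip.hand_in(): hands the job in; it is judged then, once.
The state is a dict: "t": time; "qpos": joint angles; "qvel": joint speeds; "tau": joint torques, N m; "tcp_pos": TCP position; "ee_rot": TCP orientation; "wrist_force": force on the tool from outside, world axes, zero at the start; "torque": the same for the moment, N m; "width": finger opening in m; "gripper_force": force on a finger pad.
Only numpy, scipy, OpenCV 4.12 (cv2) and the standard library are available. Lean on these libraries where they do the work, as an engineer would, in place of code of your own. Each camera call takes 0.05 s, during which the arm holds its last target. There are 200 camera calls.

## Working session

There is one attempt and no reset: what is moved stays moved. The work goes in short steps, Python scripts to look and compute and a tool call to move; the robot and the scene stay as the last step left them, time stands still between calls to the robot, and variables do not carry over. Pictures are saved under pics/ and viewed, at most 10 in all, crops included, and the job is handed in when it is done.

Besides the shell and the picture viewer there is one more tool, called after ">>>" in YAML: its name, and indented under it one key for each argument. send_rows: Moves the arm, as the interface text tells. Its arguments: {"type":"object","properties":{"targets":{"type":"array","items":{"type":"array"}},"force":{"type":"number"}},"required":["targets"]}

```bash
ls; mkdir -p pics; cat > h.py <<'E'
import numpy as np, cv2
from plant import manip
from scipy.spatial.transform import Rotation as R
def T_tool(o):
    q=o["ee_rot"]; T=np.eye(4); T[:3,:3]=R.from_quat([q[1],q[2],q[3],q[0]]).as_matrix(); T[:3,3]=o["tcp_pos"]; return T
def grab(name):
    o=manip.get_obs(); im,d=manip.grab_frame(name); ci=manip.camera_info(name); K=np.array(ci["intrinsics"])
    C=T_tool(o)@np.array(ci["hand_eye"]) if name=="wrist" else np.linalg.inv(np.array(ci["world_to_cam"]))
    np.savez(name+".npz",im=im,d=d,K=K,C=C)
    return im,d,K,C
def cloud(d,K,C):
    v,u=np.indices(d.shape); P=np.stack([(u-K[0,2])/K[0,0]*d,(v-K[1,2])/K[1,1]*d,d],-1)
    W=P@C[:3,:3].T+C[:3,3]; W[d<=0]=np.nan; return W
def load(name):
    z=np.load(name+".npz"); return z["im"],z["d"],z["K"],z["C"]
E
python3 - <<'E'
from h import *
for n in ("scene","top"):
    im,d,K,C=grab(n); cv2.imwrite(f"pics/{n}1.png",im); print(n,K[0,0],C.round(3).tolist())
o=manip.get_obs();print({k:np.round(v,3).tolist() for k,v in o.items()})
print(manip.camera_info("wrist"))
E
```

```text
pics
scene 397.464866024409 [[0.838, -0.37, 0.4, 0.166], [-0.545, -0.567, 0.618, -0.784], [-0.002, -0.736, -0.677, 0.667], [0.0, 0.0, 0.0, 1.0]]
top 504.37650586844586 [[-0.008, -0.991, 0.133, 0.38], [-1.0, 0.008, -0.001, -0.259], [-0.0, -0.133, -0.991, 1.074], [0.0, 0.0, 0.0, 1.0]]
{'t': 0.1, 'qpos': [-0.843, 0.385, 0.007, -0.0, -1.194, -0.259], 'qvel': [0.0, -0.001, 0.003, 0.004, -0.001, -0.0], 'tau': [-0.0, -39.169, 18.794, 4.232, 0.013, -0.0], 'tcp_pos': [0.282, -0.557, 0.191], 'ee_rot': [-0.0, -0.232, 0.973, 0.001], 'wrist_force': [0.468, 0.306, -0.236], 'torque': [-0.016, -0.013, 0.023], 'gripper_force': 0.0, 'width': 0.087}
{'intrinsics': array([[326.03592856,   0.        , 319.3216543 ],
       [  0.        , 326.03592856, 200.477378  ],
       [  0.        ,   0.        ,   1.        ]]), 'hand_eye': array([[-7.93131815e-04, -9.70097907e-01, -2.42712631e-01,
         6.53992778e-02],
       [ 9.99999369e-01, -5.76463870e-04, -9.63711364e-04,
         6.92612669e-04],
       [ 7.94979315e-04, -2.42713243e-01,  9.70097753e-01,
        -1.92216877e-01],
       [ 0.00000000e+00,  0.00000000e+00,  0.00000000e+00,
         1.00000000e+00]])}
```

View pics/top1.png

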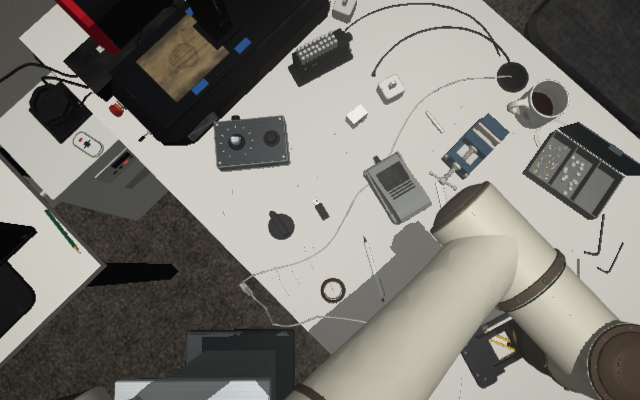

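View pics/scene1.png

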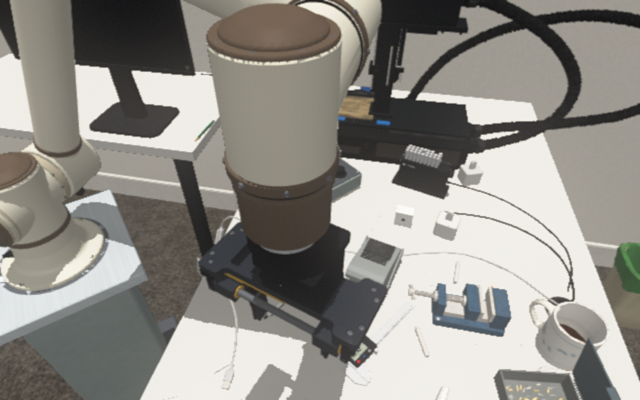

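The top view shows the control unit at (252,142), with round features at (236,141) and (271,139). The loose knob is at (281,226), the foot switch at (397,187) and the tape at (333,290). Next I'll take heights from depth and a zoomed crop.

```bash
python3 - <<'E'
from h import *
im,d,K,C=load("top"); W=cloud(d,K,C)
a=cv2.resize(im[100:260,200:300],None,fx=4,fy=4,interpolation=cv2.INTER_CUBIC)[:600]
a=im[100:250,200:440]; a=cv2.resize(a,None,fx=3.3,fy=3.3,interpolation=cv2.INTER_CUBIC); cv2.imwrite("pics/crop.png",a)
for p in [(236,141),(271,139),(252,160),(281,226),(290,215),(380,165),(397,187),(418,210),(405,160),(375,195),(350,230)]:
    print(p,W[p[1],p[0]].round(3))
# pedal heights grid
x=W[148:226:5,360:436:6]; print((x[...,2]*1000).round().astype(int))
E
```

```text
(236, 141) [ 0.631 -0.095  0.076]
(271, 139) [ 0.637 -0.166  0.068]
(252, 160) [ 0.598 -0.125  0.048]
(281, 226) [ 0.46  -0.185  0.043]
(290, 215) [ 0.488 -0.201 -0.005]
(380, 165) [ 0.586 -0.39   0.044]
(397, 187) [ 0.537 -0.422  0.059]
(418, 210) [ 0.488 -0.461  0.07 ]
(405, 160) [ 0.605 -0.451 -0.   ]
(375, 195) [ 0.529 -0.384  0.   ]
(350, 230) [ 0.454 -0.329 -0.003]
[[                   4                    0                    1
                    -4                   -2                   -3
                     1                   -2                    0
                     3                   -1                   -2
                    -2]
 [                   1                    0                    1
                     2                    0                    4
                    30                    3                   -2
                     1                    1                   -3
                    -2]
 [                  -2                    0                   -1
                    12                    3                   39
                    41      
[... 3178 characters left out ...]
   66                    0                    0
                    -1]
 [                   0                    0                    0
                    -3                   -2                   10
                    17                   70                   64
                     1                    0                   -1
                    -1]
 [                   3                   -1                   -3
                    -1                    3                    2
                    16                   -6                    1
                    -1                   -2                   -5
                    -1]]<stdin>:8: RuntimeWarning: invalid value encountered in cast
```

View pics/crop.png

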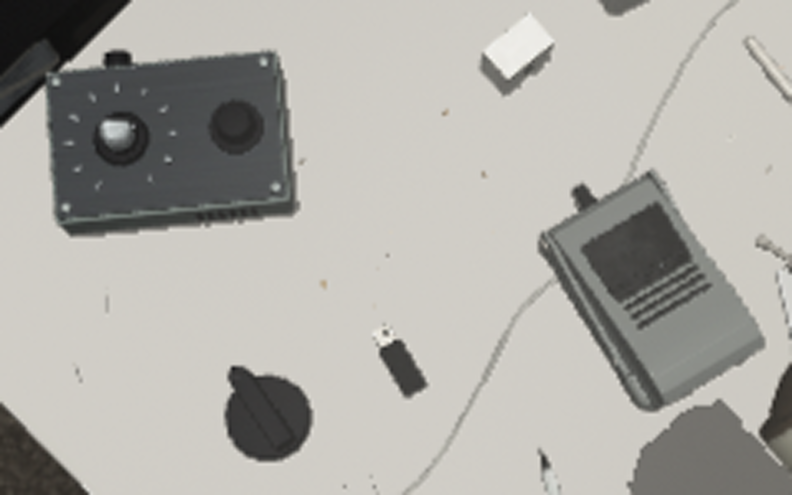

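The crop shows the spindle at top-image pixel ≈(236,140), the small knob at (271,138) and the pedal front at lower right (≈(420,212)). The knob's nose points up-left.

```bash
cat >> h.py <<'E'
def go(p,yaw=None):
    """delta from current pose to TCP p, tool down with tool-y at world angle yaw"""
    T=T_tool(manip.get_obs()); Rt=T[:3,:3]
    if yaw is None: Rn=Rt
    else:
        y=np.array([np.cos(yaw),np.sin(yaw),0]); z=np.array([0,0,-1.]); Rn=np.stack([np.cross(y,z),y,z],1)
    return R.from_matrix(Rt.T@Rn).as_rotvec().round(4), (Rt.T@(np.array(p)-T[:3,3])).round(4)
E
python3 - <<'E'
from h import *
im,d,K,C=load("top"); W=cloud(d,K,C)
def rect(box,lo,hi):
    u0,v0,u1,v1=box; P=W[v0:v1,u0:u1].reshape(-1,3); P=P[(P[:,2]>lo)&(P[:,2]<hi)]
    return P,cv2.minAreaRect((P[:,:2]*1000).astype(np.float32))
for nm,b,lo,hi in [("pedal all",(355,145,435,230),.02,.1),("pedal treadle",(355,145,435,230),.052,.1),("front",(355,145,435,230),.064,.1),("knobskirt",(262,205,300,245),.01,.03),("bar",(262,205,300,245),.035,.06),("control",(205,105,295,180),.035,.055)]:
    P,r=rect(b,lo,hi); print(nm,len(P),np.round(r[0]),np.round(r[1]),round(r[2],1),P.mean(0).round(4),np.median(P[:,2]).round(4)); 
    if 'pedal t' in nm or nm=='bar': print(cv2.boxPoints(r).round())
P,_=rect((228,132,246,150),.065,.09);print("spindle",len(P),P.mean(0))
P,_=rect((262,130,280,148),.058,.08);print("small",len(P),P.mean(0))
E
```

```text
pedal all 2548 [ 549. -443.] [133. 126.] 31.1 [ 0.5365 -0.4237  0.0582] 0.0607
pedal treadle 1906 [ 530. -431.] [111.  75.] 30.3 [ 0.5262 -0.4319  0.0645] 0.0647
[[ 463. -427.]
 [ 501. -492.]
 [ 597. -435.]
 [ 559. -371.]]
front 1007 [ 512. -441.] [70. 74.] 30.2 [ 0.5068 -0.4439  0.0692] 0.0692
knobskirt 361 [ 462. -182.] [51. 53.] 34.1 [ 0.461  -0.1831  0.0192] 0.0194
bar 185 [ 468. -178.] [58. 14.] 33.6 [ 0.4665 -0.1792  0.0432] 0.0432
[[ 440. -189.]
 [ 447. -200.]
 [ 495. -168.]
 [ 488. -157.]]
control 3267 [ 655. -109.] [135. 169.] 5.0 [ 0.6387 -0.1173  0.0469] 0.0471
spindle 72 [ 0.6343734  -0.09239322  0.07322954]
small 107 [ 0.64168748 -0.16493336  0.06611156]
```

```bash
python3 -c "
from h import *
print(go([.5036,-.447,.11],np.radians(120.3)))"
```

```text
(array([ 0.002 , -0.0001, -0.0602]), array([-0.2473, -0.002 ,  0.0805]))
```

>>> send_rows:
  targets:
    - [[0,0,-0.06],[-0.04,0,0.0],0]
    - [[0,0,-0.06],[-0.08,0,0.01],0]
    - [[0,0,-0.06],[-0.12,0,0.02],0]
    - [[0,0,-0.06],[-0.16,0,0.04],0]
    - [[0,0,-0.06],[-0.19,-0.001,0.06],0]
    - [[0,0,-0.06],[-0.22,-0.002,0.07],0]
    - [[0,0,-0.06],[-0.247,-0.002,0.08],0]
    - [[0,0,-0.06],[-0.247,-0.002,0.08],0]
    - [[0,0,-0.06],[-0.247,-0.002,0.08],0]
    - [[0,0,-0.06],[-0.247,-0.002,0.08],0]
  force: 20

```text
t: 0.93
tcp_pos: [0.5033, -0.4477, 0.1113]
ee_rot: [-0.0, -0.261, 0.965, 0.0]
wrist_force: [-0.2, -1.1, 0.2]
width: 0.0285
gripper_force: 0.0
```

```bash
python3 - <<'E'
from h import *
im,d,K,C=grab("wrist"); cv2.imwrite("pics/w1.png",im)
W=cloud(d,K,C); o=manip.get_obs(); print(o["t"],o["tcp_pos"],o["width"])
P=W[(W[...,2]>.052)&(W[...,2]<.08)]; 
P=P[np.hypot(P[:,0]-.51,P[:,1]+.44)<.08]
r=cv2.minAreaRect((P[:,:2]*1000).astype(np.float32)); print(len(P),r,cv2.boxPoints(r))
print(go([.5036,-.447,.07]))
E
```

```text
0.9833 [ 0.50300141 -0.44817603  0.11181869] 0.024509469732787396
7840 ((531.7454833984375, -431.458251953125), (111.10183715820312, 73.57899475097656), 30.11652946472168) [[ 465.23404 -427.50836]
 [ 502.1531  -491.15466]
 [ 598.25696 -435.40814]
 [ 561.3379  -371.76184]]
(array([0., 0., 0.]), array([-0.0011,  0.0007,  0.0418]))
```

View pics/w1.png

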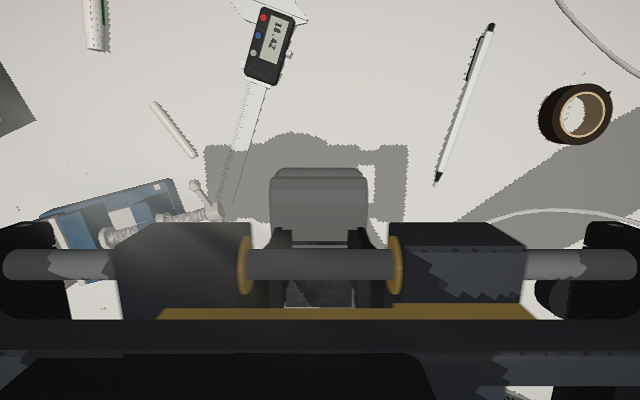

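The wrist view shows the treadle front at (318,170), with the closing fingers centred over it. The edge matches the top camera to 2 mm, so I'll press.

>>> send_rows:
  targets:
    - [[0,0,0],[0,0,0.015],0]
    - [[0,0,0],[0,0,0.028],0]
    - [[0,0,0],[0,0,0.036],0]
    - [[0,0,0],[0,0,0.041],0]
    - [[0,0,0],[0,0,0.045],0]
    - [[0,0,0],[0,0,0.048],0]
    - [[0,0,0],[0,0,0.05],0]
    - [[0,0,0],[0,0,0.05],0]

```text
t: 1.65
tcp_pos: [0.5036, -0.4478, 0.0615]
ee_rot: [0.0, -0.261, 0.965, -0.0]
wrist_force: [1.1, -0.5, 0.4]
width: 0.0005
gripper_force: 0.0
```

>>> send_rows:
  targets:
    - [[0,0,0],[0,0,0.001],0]
    - [[0,0,0],[0,0,0.002],0]
    - [[0,0,0],[0,0,0.003],0]
    - [[0,0,0],[0,0,0.003],0]
    - [[0,0,0],[0,0,0.003],0]

```text
t: 2.07
tcp_pos: [0.5037, -0.4477, 0.0586]
ee_rot: [-0.0, -0.261, 0.965, 0.0]
wrist_force: [-0.1, 0.1, 0.4]
width: 0.0002
gripper_force: 0.0
```

```bash
python3 - <<'E'
from h import *
im,d,K,C=grab("wrist"); a=cv2.resize(im[140:330,200:440],None,fx=3,fy=3); 
W=cloud(d,K,C); o=manip.get_obs(); print(o)
P=W[(W[...,2]>.04)&(W[...,2]<.08)]; P=P[np.hypot(P[:,0]-.51,P[:,1]+.44)<.08]; print(len(P),P.mean(0))
imT,dT,KT,CT=grab("top"); WT=cloud(dT,KT,CT); b=cv2.resize(imT[130:250,340:470],None,fx=3,fy=3)
cv2.imwrite("pics/w2.png",np.vstack([cv2.resize(a,(600,300)),cv2.resize(b,(600,300))]))
E
```

```text
{'t': 2.1167, 'qpos': array([-4.87205124e-01,  5.74419673e-01, -2.72086380e-02,  5.41762855e-05,
       -9.68983382e-01, -5.54745905e-01]), 'qvel': array([-0.00134801,  0.00125483,  0.00098907,  0.000214  ,  0.00064905,
       -0.00053485]), 'tau': array([ 6.50742641e-04, -4.59309804e+01,  1.65809441e+01,  3.73809680e+00,
       -1.07724167e-02, -1.08928159e-04]), 'tcp_pos': array([ 0.50374116, -0.44774277,  0.05865034]), 'ee_rot': array([ 5.21968548e-05, -2.61366827e-01,  9.65239542e-01, -7.93508031e-05]), 'wrist_force': array([0.81220722, 0.74232787, 0.50641175]), 'torque': array([-0.03409864, -0.02163716,  0.0300821 ]), 'gripper_force': 0.0, 'width': 0.0003594500370885719}
4151 [ 0.49083729 -0.45535391  0.06758748]
```

View pics/w2.png

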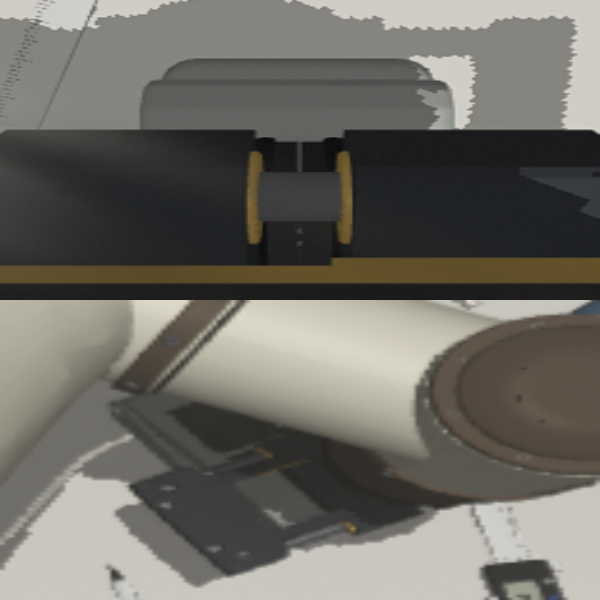

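The picture shows the fingertips closed over the treadle. There is no force yet and the treadle is still up (≈68 mm), so the closed tips may sit higher than the stated TCP. I'll descend in small, force-checked steps.

>>> send_rows:
  targets:
    - [[0,0,0],[0,0,0.0015],0]
    - [[0,0,0],[0,0,0.003],0]
    - [[0,0,0],[0,0,0.004],0]
    - [[0,0,0],[0,0,0.004],0]

```text
t: 2.5
tcp_pos: [0.5034, -0.4476, 0.0541]
ee_rot: [-0.0, -0.261, 0.965, 0.0]
wrist_force: [0.3, -0.1, 0.3]
width: 0.0003
gripper_force: 0.0
```

>>> send_rows:
  targets:
    - [[0,0,0],[0,0,0.0015],0]
    - [[0,0,0],[0,0,0.003],0]
    - [[0,0,0],[0,0,0.004],0]
    - [[0,0,0],[0,0,0.004],0]

```text
t: 2.83
tcp_pos: [0.5035, -0.4476, 0.0502]
ee_rot: [-0.0, -0.261, 0.965, 0.0]
wrist_force: [-0.7, 0.1, 0.7]
width: 0.0
gripper_force: 0.0
```

```bash
python3 - <<'E'
from h import *
im,d,K,C=grab("wrist"); T=T_tool(manip.get_obs()); W=cloud(d,K,C)
L=(W-T[:3,3])@T[:3,:3]
for v in range(180,400,8): print(v,[tuple((L[v,u]*1000).round().tolist()) for u in (290,320,350)], W[v,320,2].round(4))
E
```

```text
180 [(22.0, -21.0, 42.0), (22.0, 1.0, 43.0), (22.0, 23.0, 41.0)] 0.0077
188 [(18.0, -20.0, 33.0), (18.0, 1.0, 33.0), (18.0, 22.0, 34.0)] 0.0177
196 [(23.0, -16.0, -11.0), (23.0, 1.0, -11.0), (23.0, 18.0, -11.0)] 0.0609
204 [(19.0, -16.0, -16.0), (19.0, 1.0, -16.0), (19.0, 18.0, -16.0)] 0.0666
212 [(16.0, -16.0, -19.0), (16.0, 1.0, -20.0), (16.0, 18.0, -19.0)] 0.0699
220 [(11.0, -16.0, -21.0), (11.0, 1.0, -20.0), (11.0, 17.0, -20.0)] 0.07
228 [(37.0, -7.0, -110.0), (7.0, 1.0, -21.0), (38.0, 9.0, -111.0)] 0.0713
236 [(37.0, -7.0, -116.0), (9.0, 1.0, -40.0), (37.0, 8.0, -116.0)] 0.0908
244 [(37.0, -6.0, -122.0), (9.0, 1.0, -50.0), (37.0, 8.0, -122.0)] 0.1003
252 [(36.0, -6.0, -123.0), (33.0, 1.0, -115.0), (36.0, 8.0, -123.0)] 0.1656
260 [(34.0, -6.0, -124.0), (31.0, 1.0, -117.0), (35.0, 8.0, -124.0)] 0.1676
268 [(32.0, -6.0, -124.0), (29.0, 1.0, -118.0), (32.0, 8.0, -123.0)] 0.1679
276 [(30.0, -6.0, -123.0), (27.0, 1.0, -118.0), (31.0, 8.0, -124.0)] 0.1683
284 [(28.0, -6.0, -124.0), (-10.0, 1.0, -53.0), (28.0, 8.0, -124.0)] 0.1032
292 [(26.0, -6.0, -123.0), (-38.0, 1.0, -12.0), (26.0, 8
[... 279 characters left out ...]
0, 1.0, -134.0), (24.0, 7.0, -133.0)] 0.1843
332 [(25.0, -5.0, -137.0), (25.0, 1.0, -137.0), (25.0, 7.0, -137.0)] 0.1872
340 [(25.0, -5.0, -139.0), (25.0, 1.0, -139.0), (26.0, 6.0, -140.0)] 0.1893
348 [(26.0, -5.0, -142.0), (25.0, 1.0, -141.0), (25.0, 6.0, -142.0)] 0.1916
356 [(26.0, -4.0, -144.0), (26.0, 1.0, -144.0), (26.0, 6.0, -144.0)] 0.1947
364 [(25.0, -4.0, -145.0), (26.0, 1.0, -146.0), (25.0, 6.0, -145.0)] 0.1961
372 [(25.0, -4.0, -147.0), (25.0, 1.0, -147.0), (26.0, 6.0, -148.0)] 0.1976
380 [(25.0, -4.0, -148.0), (25.0, 1.0, -148.0), (26.0, 5.0, -150.0)] 0.1987
388 [(nan, nan, nan), (nan, nan, nan), (25.0, 5.0, -150.0)] nan
396 [(nan, nan, nan), (nan, nan, nan), (nan, nan, nan)] nan
```

```bash
python3 - <<'E'
from h import *
im,d,K,C=load("wrist"); T=T_tool(manip.get_obs()); W=cloud(d,K,C); L=(W-T[:3,3])@T[:3,:3]
for v in range(222,256,2): print(v,[tuple((L[v,u]*1000).round().tolist()) for u in (302,310,316,320,326,334)])
cv2.imwrite("pics/w3.png",cv2.resize(cv2.convertScaleAbs(im[170:310,240:400],alpha=2,beta=30),None,fx=4,fy=4,interpolation=cv2.INTER_NEAREST))
E
```

```text
222 [(10.0, -9.0, -20.0), (10.0, -5.0, -21.0), (10.0, -1.0, -19.0), (10.0, 1.0, -20.0), (10.0, 4.0, -20.0), (10.0, 9.0, -21.0)]
224 [(9.0, -9.0, -20.0), (9.0, -5.0, -21.0), (9.0, -1.0, -21.0), (9.0, 1.0, -20.0), (9.0, 4.0, -21.0), (9.0, 9.0, -20.0)]
226 [(36.0, -4.0, -104.0), (8.0, -5.0, -20.0), (8.0, -1.0, -22.0), (8.0, 1.0, -21.0), (8.0, 4.0, -21.0), (8.0, 9.0, -21.0)]
228 [(36.0, -4.0, -105.0), (7.0, -5.0, -21.0), (7.0, -1.0, -22.0), (7.0, 1.0, -21.0), (7.0, 4.0, -21.0), (11.0, 8.0, -32.0)]
230 [(35.0, -4.0, -104.0), (9.0, -4.0, -30.0), (9.0, -1.0, -32.0), (9.0, 1.0, -31.0), (9.0, 4.0, -31.0), (11.0, 8.0, -36.0)]
232 [(34.0, -4.0, -103.0), (10.0, -4.0, -36.0), (9.0, -1.0, -34.0), (9.0, 1.0, -33.0), (9.0, 4.0, -34.0), (11.0, 8.0, -39.0)]
234 [(34.0, -4.0, -105.0), (9.0, -4.0, -37.0), (9.0, -1.0, -37.0), (9.0, 1.0, -37.0), (9.0, 4.0, -37.0), (11.0, 8.0, -41.0)]
236 [(36.0, -4.0, -112.0), (9.0, -4.0, -40.0), (9.0, -1.0, -39.0), (9.0, 1.0, -40.0), (9.0, 4.0, -40.0), (11.0, 8.0, -44.0)]
238 [(36.0, -4.0, -115.0), (9.0, -4.0, -43.0), (9.0, -1.0, -43.0), (9.0, 1.0, -43.0), (9.0, 4.0, -43
[... 352 characters left out ...]
, -50.0), (9.0, 4.0, -51.0), (10.0, 7.0, -53.0)]
246 [(35.0, -4.0, -117.0), (9.0, -4.0, -52.0), (9.0, -1.0, -53.0), (9.0, 1.0, -54.0), (9.0, 4.0, -54.0), (11.0, 7.0, -57.0)]
248 [(35.0, -4.0, -118.0), (9.0, -4.0, -55.0), (9.0, -1.0, -55.0), (8.0, 1.0, -53.0), (9.0, 4.0, -55.0), (11.0, 7.0, -60.0)]
250 [(35.0, -4.0, -119.0), (32.0, -2.0, -113.0), (33.0, -0.0, -114.0), (32.0, 1.0, -113.0), (32.0, 2.0, -113.0), (32.0, 4.0, -113.0)]
252 [(34.0, -4.0, -118.0), (33.0, -2.0, -115.0), (32.0, -0.0, -115.0), (33.0, 1.0, -115.0), (33.0, 2.0, -115.0), (33.0, 4.0, -115.0)]
254 [(34.0, -4.0, -119.0), (32.0, -2.0, -115.0), (32.0, -0.0, -115.0), (32.0, 1.0, -115.0), (32.0, 2.0, -115.0), (32.0, 4.0, -115.0)]
```

View pics/w3.png

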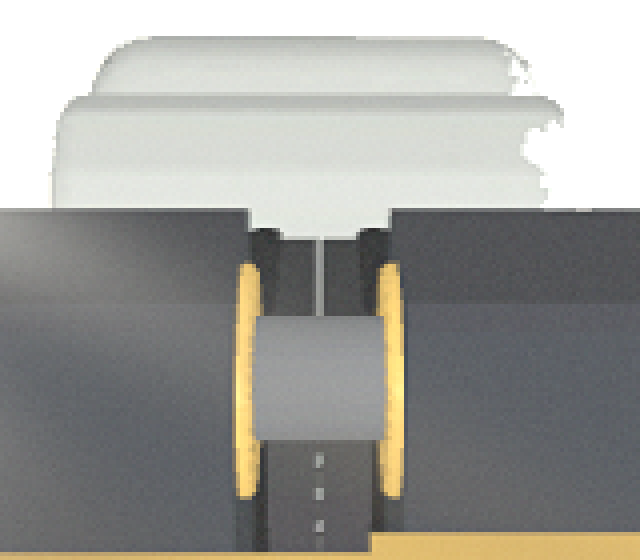

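The enlarged view shows the fingertips end around (320,229), about 30 mm short of the nominal TCP along tool z, so there is no contact yet. I'll check `pinch_z` and continue down, force-guarded.

```bash
python3 -c "
from h import *
print(manip.pinch_z,[a for a in dir(manip) if a[0]!='_'])"
```

```text
0.0187 ['Unreachable', 'camera_info', 'get_obs', 'grab_frame', 'hand_in', 'pinch_z']
```

>>> send_rows:
  targets:
    - [[0,0,0],[0,0,0.003],0]
    - [[0,0,0],[0,0,0.006],0]
    - [[0,0,0],[0,0,0.009],0]
    - [[0,0,0],[0,0,0.012],0]
    - [[0,0,0],[0,0,0.012],0]
    - [[0,0,0],[0,0,0.012],0]

```text
t: 3.38
tcp_pos: [0.5029, -0.4482, 0.0393]
ee_rot: [-0.001, -0.261, 0.965, -0.0]
wrist_force: [-2.3, 0.5, 4.0]
width: 0.0003
gripper_force: 2.5
```

Contact came at TCP z ≈ 0.040 on a surface at 0.070, so the real fingertips are about 30 mm behind the reported TCP. I'll keep that offset for everything that follows and press on to the stop.

>>> send_rows:
  targets:
    - [[0,0,0],[0,0,0.003],0]
    - [[0,0,0],[0,0,0.006],0]
    - [[0,0,0],[0,0,0.008],0]
    - [[0,0,0],[0,0,0.01],0]
    - [[0,0,0],[0,0,0.01],0]
    - [[0,0,0],[0,0,0.01],0]

```text
t: 3.88
tcp_pos: [0.5012, -0.4494, 0.0307]
ee_rot: [-0.002, -0.261, 0.965, -0.0]
wrist_force: [-7.1, -2.4, 9.3]
width: 0.0005
gripper_force: 5.0
```

>>> send_rows:
  targets:
    - [[0,0,0],[0,0,0.001],0]
    - [[0,0,0],[0,0,0.002],0]
    - [[0,0,0],[0,0,0.002],0]
    - [[0,0,0],[0,0,0.002],0]

```text
t: 4.22
tcp_pos: [0.5011, -0.4496, 0.0292]
ee_rot: [-0.002, -0.261, 0.965, -0.0]
wrist_force: [-8.4, -2.4, 11.9]
width: 0.0008
gripper_force: 5.7
```

>>> send_rows:
  targets:
    - [[0,0,0],[0,0,0.001],0]
    - [[0,0,0],[0,0,0.002],0]
    - [[0,0,0],[0,0,0.003],0]
    - [[0,0,0],[0,0,0.003],0]
    - [[0,0,0],[0,0,0.003],0]

```text
t: 4.63
tcp_pos: [0.5008, -0.4498, 0.028]
ee_rot: [-0.002, -0.262, 0.965, -0.001]
wrist_force: [-10.5, -0.7, 18.1]
width: 0.0007
gripper_force: 9.1
```

>>> send_rows:
  targets:
    - [[0,0,0],[0,0,0.001],0]
    - [[0,0,0],[0,0,0.002],0]
    - [[0,0,0],[0,0,0.003],0]
    - [[0,0,0],[0,0,0.003],0]
    - [[0,0,0],[0,0,0.003],0]

```text
t: 5.05
tcp_pos: [0.5008, -0.4499, 0.0276]
ee_rot: [-0.002, -0.262, 0.965, -0.001]
wrist_force: [-13.1, 1.9, 28.2]
width: 0.0003
gripper_force: 14.0
```

The stop is confirmed: 10 N more force gave only 0.4 mm of travel. Releasing now.

>>> send_rows:
  targets:
    - [[0,0,0],[0,0,-0.005],0]
    - [[0,0,0],[0,0,-0.012],0]
    - [[0,0,0],[0,0,-0.02],0]
    - [[0,0,0],[0,0,-0.03],0.02]
    - [[0,0,0],[0,0,-0.06],0.06]
    - [[0,0,0],[0,0,-0.09],0.08]
    - [[0,0,0],[0,0,-0.12],0.08]
    - [[0,0,0],[0,0,-0.12],0.08]
    - [[0,0,0],[0,0,-0.12],0.08]

```text
t: 5.8
tcp_pos: [0.5048, -0.4482, 0.1428]
ee_rot: [0.002, -0.261, 0.965, -0.002]
wrist_force: [0.4, 0.9, -1.2]
width: 0.0322
gripper_force: 0.0
```

```bash
python3 - <<'E'
from h import *
im,d,K,C=grab("wrist"); W=cloud(d,K,C); P=W[np.hypot(W[...,0]-.49,W[...,1]+.455)<.02]; print("pedal z now",np.nanmedian(P[:,2]),manip.get_obs()["t"])
im,d,K,C=load("top"); W=cloud(d,K,C)
for r in (.1,.13,.16,.2,.25):
    P=W[np.hypot(W[...,0]-.634,W[...,1]+.092)<r]; P=P[P[:,2]>.09]; print(r,len(P),P[:,2].max() if len(P) else 0, P[:,:2].min(0) if len(P) else 0)
# knob candidates: wrist poses
for name,t in (("spindle",(.634,-.092)),):
    print(go([t[0]-.065,t[1],.12],np.radians(-90)))
print(go([.461-.065,-.183,.12],np.radians(-90)))
E
```

```text
pedal z now 0.28051046491387666 5.85
0.1 317 0.1077823676669516 [ 0.64474417 -0.07619174]
0.13 1758 0.4042180796680528 [ 0.63676249 -0.10663716]
0.16 6755 0.46262867875272484 [ 0.56871751 -0.24923225]
0.2 12591 0.5195765173827065 [ 0.46836178 -0.29117615]
0.25 25136 0.5907030311266511 [ 0.3931011  -0.33919629]
(array([-9.0000e-04,  2.0000e-04, -2.6129e+00]), array([-0.2356,  0.274 ,  0.0208]))
(array([-9.0000e-04,  2.0000e-04, -2.6129e+00]), array([-0.0403,  0.2827,  0.0207]))
```

>>> send_rows:
  targets:
    - [[0,0,-0.12],[0,0.03,0],0.08]
    - [[0,0,-0.24],[0,0.06,0],0.08]
    - [[0,0,-0.36],[-0.005,0.09,0],0.08]
    - [[0,0,-0.48],[-0.01,0.12,0],0.08]
    - [[0,0,-0.6],[-0.015,0.15,0],0.08]
    - [[0,0,-0.72],[-0.02,0.18,0],0.08]
    - [[0,0,-0.84],[-0.025,0.21,0],0.08]
    - [[0,0,-0.96],[-0.03,0.23,0],0.08]
    - [[0,0,-1.08],[-0.035,0.25,0],0.08]
    - [[0,0,-1.2],[-0.04,0.283,0],0.08]

```text
t: 6.68
tcp_pos: [0.3949, -0.1827, 0.1392]
ee_rot: [0.001, 0.762, -0.647, -0.001]
wrist_force: [0.8, 1.3, 0.8]
width: 0.0797
gripper_force: 0.0
```

>>> send_rows:
  targets:
    - [[0,0,-0.12],[0,0,0],0.08]
    - [[0,0,-0.24],[0,0,0],0.08]
    - [[0,0,-0.36],[0,0,0],0.08]
    - [[0,0,-0.48],[0,0,0],0.08]
    - [[0,0,-0.6],[0,0,0],0.08]
    - [[0,0,-0.72],[0,0,0.01],0.08]
    - [[0,0,-0.84],[0,0,0.01],0.08]
    - [[0,0,-0.96],[0,0,0.02],0.08]
    - [[0,0,-1.08],[0,0,0.02],0.08]
    - [[0,0,-1.2],[0,0,0.02],0.08]

```text
t: 7.52
tcp_pos: [0.3936, -0.1829, 0.1185]
ee_rot: [-0.0, 0.995, -0.103, -0.003]
wrist_force: [-0.6, 0.7, -0.1]
width: 0.0798
gripper_force: 0.0
```

```bash
python3 - <<'E'
from h import *
print(manip.get_obs()["t"],manip.get_obs()["tcp_pos"],manip.get_obs()["qpos"].round(2))
print("knob",go([.396,-.183,.12],np.radians(-90)),"spindle",go([.569,-.092,.12],np.radians(-90)))
E
```

```text
7.5167 [ 0.39364983 -0.18289856  0.1185133 ] [-0.06  0.14 -0.54 -0.   -0.9   1.42]
knob (array([-0.0003,  0.0051, -0.2072]), array([ 0.0023, -0.0004, -0.0015])) spindle (array([-0.0003,  0.0051, -0.2072]), array([ 0.1529, -0.125 , -0.0023]))
```

```bash
python3 - <<'E'
from h import *
im,d,K,C=grab("wrist"); W=cloud(d,K,C)
near=np.hypot(W[...,0]-.462,W[...,1]+.182)<.05
for nm,lo,hi in (("skirt",.008,.03),("bar",.036,.06)):
    m=near&(W[...,2]>lo)&(W[...,2]<hi); P=W[m]; r=cv2.minAreaRect((P[:,:2]*1000).astype(np.float32))
    print(nm,len(P),r,np.median(P[:,2])); print(cv2.boxPoints(r).round(1).tolist())
    c=cv2.minEnclosingCircle((P[:,:2]*1000).astype(np.float32)); print(c)
    v,u=np.nonzero(m); print(u.min(),u.max(),v.min(),v.max())
np.savez("k1.npz",im=im,d=d,K=K,C=C)
imT,dT,KT,CT=grab("top"); WT=cloud(dT,KT,CT); P=WT[165:222,370:430].reshape(-1,3); Q=P[np.hypot(P[:,0]-.5036,P[:,1]+.447)<.008]; print("pad z",np.nanmedian(Q[:,2]))
for r in (.1,.13,.16,.2):
    P=WT[np.hypot(WT[...,0]-.634,WT[...,1]+.092)<r]; P=P[P[:,2]>.09]; print(r,len(P),P.max(0) if len(P) else 0, P.min(0) if len(P) else 0)
E
```

```text
skirt 1983 ((464.25439453125, -182.08238220214844), (51.340553283691406, 52.45085906982422), 33.949195861816406) 0.019041070882410638
[[428.29998779296875, -174.6999969482422], [457.6000061035156, -218.1999969482422], [500.20001220703125, -189.5], [470.8999938964844, -146.0]]
((464.53936767578125, -181.8397979736328), 26.74576187133789)
271 332 83 145
bar 1279 ((469.9665222167969, -177.94200134277344), (58.370140075683594, 13.576701164245605), 33.823734283447266) 0.0429678136733998
[[441.8999938964844, -188.5], [449.5, -199.8000030517578], [498.0, -167.3000030517578], [490.3999938964844, -156.10000610351562]]
((470.22796630859375, -178.59518432617188), 29.37238311767578)
266 325 80 139
pad z 0.07102448912681525
0.1 325 [0.73140632 0.00637098 0.11059333] [ 0.65064549 -0.07623176  0.09001169]
0.13 1763 [0.76376094 0.03737532 0.44759863] [ 0.63679858 -0.10424452  0.09001169]
0.16 6660 [0.79391116 0.06658763 0.46324435] [ 0.63679858 -0.13036785  0.09001169]
0.2 10644 [0.83398667 0.09943595 0.48436445] [ 0.4344991  -0.15915347  0.09001169]
```

>>> send_rows:
  targets:
    - [[0,0,-0.1],[0.03,-0.025,0],0.08]
    - [[0,0,-0.2],[0.06,-0.05,0],0.08]
    - [[0,0,-0.2],[0.09,-0.075,0],0.08]
    - [[0,0,-0.2],[0.12,-0.1,0],0.08]
    - [[0,0,-0.2],[0.14,-0.12,0],0.08]
    - [[0,0,-0.2],[0.15,-0.125,0],0.08]
    - [[0,0,-0.2],[0.15,-0.125,0],0.08]
    - [[0,0,-0.2],[0.15,-0.125,0],0.08]

```text
t: 8.28
tcp_pos: [0.5677, -0.0924, 0.119]
ee_rot: [-0.0, 1.0, -0.007, -0.002]
wrist_force: [-1.0, -0.2, -0.0]
width: 0.0798
gripper_force: 0.0
```

```bash
python3 - <<'E'
from h import *
im,d,K,C=grab("wrist"); np.savez("s1.npz",im=im,d=d,K=K,C=C); W=cloud(d,K,C)
m=(np.hypot(W[...,0]-.634,W[...,1]+.092)<.025)&(W[...,2]>.068)&(W[...,2]<.09); P=W[m]; print(len(P),np.median(P[:,2]),P.mean(0)); c=cv2.minEnclosingCircle((P[:,:2]*1000).astype(np.float32)); print(c)
v,u=np.nonzero(m); uc,vc=int(u.mean()),int(v.mean()); print(uc,vc)
a=im[max(vc-40,0):vc+40,uc-40:uc+40]; dz=np.clip((W[...,2]-.045)/.035*255,0,255); b=cv2.cvtColor(np.nan_to_num(dz).astype(np.uint8),cv2.COLOR_GRAY2BGR)[max(vc-40,0):vc+40,uc-40:uc+40]
cv2.imwrite("pics/s1.png",np.hstack([cv2.resize(x,(400,400),interpolation=cv2.INTER_CUBIC) for x in (a,b)]))
E
```

```text
546 0.07418724237843052 [ 0.63762284 -0.09135851  0.07390075]
((638.7237548828125, -91.41688537597656), 9.957865715026855)
317 113
```

View pics/s1.png

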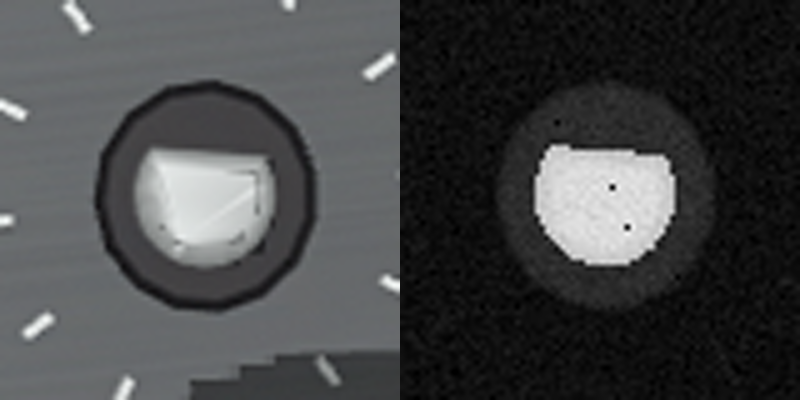

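The picture shows the D-spindle. Its bezel is centred at wrist pixel (317,113) and the flat is the nearly straight edge on the image-up side (world +x), tilted about 5° clockwise. The pad is back at 71 mm. Now I'll fit the flat and the centres precisely.

```bash
cat > fit.py <<'E'
from h import *
from scipy.optimize import least_squares
z=np.load("s1.npz"); W=cloud(z["d"],z["K"],z["C"])
m=((np.hypot(W[...,0]-.637,W[...,1]+.092)<.02)&(W[...,2]>.068)&(W[...,2]<.09)).astype(np.uint8)
def spindle(z,m):
    c=max(cv2.findContours(m,cv2.RETR_EXTERNAL,cv2.CHAIN_APPROX_NONE)[0],key=cv2.contourArea)[:,0,:].astype(float)
    K,C=z["K"],z["C"]; r=np.c_[(c[:,0]-K[0,2])/K[0,0],(c[:,1]-K[1,2])/K[1,1],np.ones(len(c))]@C[:3,:3].T
    P=C[:3,3]+r*((.074-C[2,3])/r[:,2])[:,None]; return P[:,:2]*1000
P=spindle(z,m)
def res(p):
    cx,cy,a,R0,f=p; x=(P[:,0]-cx)*np.cos(a)+(P[:,1]-cy)*np.sin(a); y=-(P[:,0]-cx)*np.sin(a)+(P[:,1]-cy)*np.cos(a)
    return np.where(abs(y)<np.sqrt(max(R0**2-f**2,0))*(1) if True else 0, np.where(x>0,x-f,np.hypot(x,y)-R0), np.hypot(x,y)-R0)
best=min((least_squares(res,[637.5,-91.5,a,10,6],loss="soft_l1",f_scale=.5) for a in np.radians([-15,-5,0,5])),key=lambda s:s.cost)
print("spindle cx cy yawdeg R f",best.x[:2],np.degrees(best.x[2]),best.x[3:],best.cost)
# bezel ring centre z~.052
n=((np.hypot(W[...,0]-.637,W[...,1]+.092)<.03)&(W[...,2]>.0505)).astype(np.uint8)
Q=W[n>0]; Q=Q[np.isfinite(Q).all(1)]; print("bezel", cv2.minEnclosingCircle((Q[:,:2]*1000).astype(np.float32)), np.median(Q[:,2]))
k=np.load("k1.npz"); W=cloud(k["d"],k["K"],k["C"])
mm=(np.hypot(W[...,0]-.464,W[...,1]+.182)<.05)&(W[...,2]>.036)&(W[...,2]<.06); B=W[mm][:,:2]*1000
u,s,vt=np.linalg.svd(B-B.mean(0)); print("bar pca",np.degrees(np.arctan2(*vt[0][::-1])),B.mean(0))
mm=(np.hypot(W[...,0]-.464,W[...,1]+.182)<.05)&(W[...,2]>.006)&(W[...,2]<.06); S=W[mm]
e=S[:,:2]*1000
# rotate into knob frame, extents
a=np.radians(33.9); ex=np.array([np.cos(a),np.sin(a)]); ey=np.array([-ex[1],ex[0]])
for nm,X in(("bar",B),("all",e)): print(nm,np.percentile(X@ex,[.3,99.7]),np.percentile(X@ey,[.3,99.7]))
print(ex,ey)
E
python3 fit.py
```

```text
spindle cx cy yawdeg R f [638.82989111 -91.49127169] -5.696309774600418 [9.54647223 5.52512358] 1.1357314395138514
bezel ((638.8751220703125, -91.7080078125), 16.42459487915039) 0.05198593580968419
bar pca -146.31387366219224 [ 469.4324082  -178.48790069]
bar [261.76750314 319.49713113] [-416.57355761 -403.04632361]
all [258.77002663 318.90327839] [-435.46511588 -384.57827887]
[0.83001229 0.55774511] [-0.55774511  0.83001229]
```

```bash
python3 - <<'E'
from h import *
im,d,K,C=load("top"); W=cloud(d,K,C); cv2.imwrite("pics/top2.png",im)
np.set_printoptions(linewidth=200,suppress=True)
for v in range(50,150,12): print(v,[ (W[v,u]*1000).round().astype(int).tolist() if np.isfinite(W[v,u,0]) else None for u in range(130,290,20)])
print(go([.465,-.1815,.09],np.radians(-56.2)))
E
```

```text
50 [[834, 134, 60], [811, 74, 111], [811, 34, 111], [811, -6, 109], [809, -47, 114], [812, -86, 106], [810, -126, 109], [820, -164, 86]]
62 [[787, 114, 109], [786, 74, 109], [786, 33, 110], [786, -7, 109], [785, -47, 111], [787, -86, 105], [791, -125, 94], [804, -162, 63]]
74 [[762, 113, 109], [761, 73, 109], [761, 32, 110], [760, -7, 110], [760, -47, 109], [765, -85, 96], [770, -123, 83], [803, -156, -1]]
86 [[737, 112, 108], [737, 72, 108], [734, 30, 114], [736, -8, 109], [736, -47, 108], [743, -84, 87], [764, -116, 30], [774, -157, 1]]
98 [[716, 115, 97], [713, 72, 106], [712, 32, 107], [712, -8, 107], [715, -45, 96], [727, -79, 60], [748, -113, -1], [747, -157, 1]]
110 [[696, 120, 83], [687, 70, 108], [687, 30, 110], [689, -7, 101], [694, -43, 84], [721, -69, -2], [721, -113, -2], None]
122 [[695, 150, 0], [667, 74, 95], [663, 30, 107], [667, -5, 90], [679, -36, 49], [679, -78, 50], [679, -120, 49], [680, -161, 44]]
134 [[668, 149, -1], [654, 88, 51], [642, 34, 93], [646, -2, 78], [667, -26, -2], [653, -78, 48], [653, -120, 48], [648, -163, 67]]
146 [[640, 147, 2], [640, 104, 1], [640, 61, 0], [641, 18, -3], [640, -27, 0], [627, -79, 50], [627, -120, 49], [627, -162, 48]]
(array([-0.0009,  0.0027, -0.6047]), array([-0.1008,  0.0902,  0.0297]))
```

>>> send_rows:
  targets:
    - [[0,0,-0.12],[-0.03,0.02,0],0.04]
    - [[0,0,-0.24],[-0.06,0.04,0],0.036]
    - [[0,0,-0.36],[-0.08,0.06,0],0.036]
    - [[0,0,-0.48],[-0.1,0.08,0.01],0.036]
    - [[0,0,-0.6],[-0.101,0.09,0.03],0.036]
    - [[0,0,-0.604],[-0.101,0.09,0.05],0.036]
    - [[0,0,-0.604],[-0.101,0.09,0.05],0.036]
    - [[0,0,-0.604],[-0.101,0.09,0.05],0.036]
    - [[0,0,-0.604],[-0.101,0.09,0.05],0.036]

```text
t: 9.08
tcp_pos: [0.4666, -0.1816, 0.0716]
ee_rot: [0.0, 0.957, 0.291, 0.001]
wrist_force: [-0.6, 0.4, -0.2]
width: 0.0372
gripper_force: 0.0
```

```bash
python3 - <<'E'
from h import *
print(go([.465,-.1815,-.007],np.radians(-56.2))); print(manip.get_obs()["qpos"].round(2),manip.get_obs()["width"])
im,d,K,C=grab("wrist"); W=cloud(d,K,C); T=T_tool(manip.get_obs()); L=(W-T[:3,3])@T[:3,:3]
m=(np.hypot(L[...,0],L[...,1])<.05)&(W[...,2]>.005)&(W[...,2]<.05); print(m.sum())
cv2.imwrite("pics/w4.png",cv2.resize(cv2.convertScaleAbs(im[100:320,180:460],alpha=1.8,beta=30),None,fx=2.5,fy=2.5))
E
```

```text
(array([ 0.0011, -0.0008,  0.0006]), array([-0.0013, -0.0011,  0.0786]))
[-0.05  0.3  -0.46  0.   -0.81  2.21] 0.03719324907655341
3938
```

View pics/w4.png

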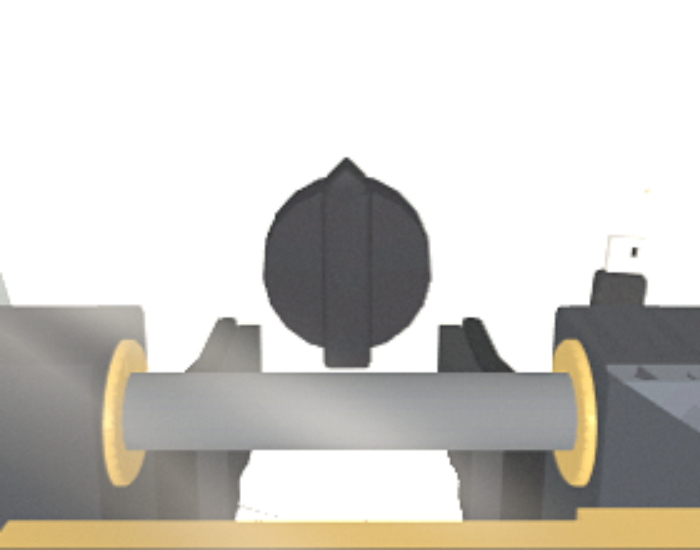

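The picture shows the knob bar upright between the fingertips (bar x≈347, finger midline ≈349 in the crop), so it is well aligned. I'll descend.

>>> send_rows:
  targets:
    - [[0,0,0],[-0.001,-0.001,0.025],0.036]
    - [[0,0,0],[-0.001,-0.001,0.045],0.036]
    - [[0,0,0],[-0.001,-0.001,0.06],0.036]
    - [[0,0,0],[-0.001,-0.001,0.068],0.036]
    - [[0,0,0],[-0.001,-0.001,0.074],0.036]
    - [[0,0,0],[-0.001,-0.001,0.077],0.036]
    - [[0,0,0],[-0.001,-0.001,0.077],0.036]

```text
t: 9.72
tcp_pos: [0.4653, -0.181, -0.0063]
ee_rot: [0.0, 0.957, 0.291, 0.0]
wrist_force: [0.5, -0.4, -0.2]
width: 0.0361
gripper_force: 0.0
```

>>> send_rows:
  targets:
    - [[0,0,0],[0,0,0.001],0.036]
    - [[0,0,0],[0,0,0.002],0.036]
    - [[0,0,0],[0,0,0.003],0.036]
    - [[0,0,0],[0,0,0.003],0.036]

```text
t: 10.05
tcp_pos: [0.4651, -0.1811, -0.0092]
ee_rot: [0.0, 0.957, 0.291, 0.0]
wrist_force: [0.4, 0.1, 0.5]
width: 0.0358
gripper_force: 0.0
```

>>> send_rows:
  targets:
    - [[0,0,0],[0,0,0.001],0.036]
    - [[0,0,0],[0,0,0.0015],0.036]
    - [[0,0,0],[0,0,0.002],0.036]
    - [[0,0,0],[0,0,0.002],0.036]

```text
t: 10.38
tcp_pos: [0.4651, -0.1812, -0.0106]
ee_rot: [0.0, 0.957, 0.291, 0.0]
wrist_force: [-1.4, 0.5, 6.7]
width: 0.036
gripper_force: 3.4
```

Contact with the skirt (z = 0.020) at TCP −0.010 confirms the 30 mm offset. I'll back off slightly and grip.

>>> send_rows:
  targets:
    - [[0,0,0],[0,0,-0.0015],0.036]
    - [[0,0,0],[0,0,-0.0015],0.01]
    - [[0,0,0],[0,0,-0.0015],0.005]
    - [[0,0,0],[0,0,-0.0015],0.005]
    - [[0,0,0],[0,0,-0.0015],0.005]
    - [[0,0,0],[0,0,-0.0015],0.005]
    - [[0,0,0],[0,0,-0.0015],0.005]
    - [[0,0,0],[0,0,-0.0015],0.005]
  force: 45

```text
t: 11.05
tcp_pos: [0.4647, -0.1811, -0.0101]
ee_rot: [-0.0, 0.957, 0.291, -0.0]
wrist_force: [-0.3, -1.2, -0.9]
width: 0.0136
gripper_force: 45.0
```

>>> send_rows:
  targets:
    - [[0,0,0],[0,0,-0.01],0.005]
    - [[0,0,0],[0,0,-0.03],0.005]
    - [[0,0,0],[0,0,-0.06],0.005]
    - [[0,0,0],[0,0,-0.09],0.005]
    - [[0,0,0],[0,0,-0.11],0.005]
    - [[0,0,0],[0,0,-0.12],0.005]
    - [[0,0,0],[0,0,-0.12],0.005]
    - [[0,0,0],[0,0,-0.12],0.005]

```text
t: 11.72
tcp_pos: [0.4647, -0.181, 0.11]
ee_rot: [-0.0, 0.957, 0.291, 0.0]
wrist_force: [1.0, -0.4, -1.1]
width: 0.0136
gripper_force: 45.0
```

```bash
python3 - <<'E'
from h import *
o=manip.get_obs(); print(o["t"],o["tcp_pos"],o["width"],o["wrist_force"])
im,d,K,C=grab("wrist"); W=cloud(d,K,C); T=T_tool(o); L=(W-T[:3,3])@T[:3,:3]*1000
for lo,hi in ((-38,-15),(-56,-48),(-32,-26)):
    m=(np.hypot(L[...,0],L[...,1])<50)&(L[...,2]>lo)&(L[...,2]<hi)&(L[...,0]>12); P=L[m]
    if len(P): print(lo,hi,len(P),P.min(0).round(1),P.max(0).round(1),np.median(P,0).round(1), P[np.argsort(P[:,0])[-8:]].mean(0).round(1))
print(go([.4651,-.1812,.13],np.radians(-95.7)))
print(go([.6389,-.0915,.13],np.radians(-95.7)))
E
```

```text
11.7167 [ 0.46470163 -0.18095702  0.11003887] 0.013638682301370346 [ 0.99785468 -0.40901016 -1.09086923]
-38 -15 1357 [ 12.  -24.2 -37.9] [ 36.1  23.6 -15. ] [ 18.6   1.3 -28.9] [ 35.9  -0.6 -35.6]
-56 -48 1450 [ 12.  -13.2 -55.6] [ 36.1   6.2 -48. ] [ 23.2  -0.7 -53. ] [ 35.8  -0.7 -50.6]
-32 -26 966 [ 12.  -23.1 -31.9] [ 35.6  22.1 -26. ] [ 17.1   7.  -29.1] [ 33.4  -0.7 -31.2]
(array([-0.0009,  0.0013,  0.6903]), array([ 0.0007,  0.0008, -0.0208]))
(array([-0.0009,  0.0013,  0.6903]), array([ 0.195 ,  0.0231, -0.021 ]))
```

Grip is good at 13.6 mm width. Moving over the spindle with the turn.

>>> send_rows:
  targets:
    - [[0,0,0.115],[0.02,0.002,0],0.005]
    - [[0,0,0.23],[0.05,0.006,0],0.005]
    - [[0,0,0.345],[0.08,0.01,0],0.005]
    - [[0,0,0.46],[0.11,0.014,0],0.005]
    - [[0,0,0.575],[0.14,0.018,0],0.005]
    - [[0,0,0.69],[0.165,0.021,0],0.005]
    - [[0,0,0.69],[0.185,0.023,0],0.005]
    - [[0,0,0.69],[0.195,0.023,0],0.005]
    - [[0,0,0.69],[0.195,0.023,0.005],0.005]
    - [[0,0,0.69],[0.195,0.023,0.01],0.005]

```text
t: 12.6
tcp_pos: [0.6384, -0.0915, 0.0983]
ee_rot: [-0.0, 0.999, -0.049, -0.001]
wrist_force: [-0.3, 0.2, -0.8]
width: 0.0137
gripper_force: 45.0
```

```bash
python3 - <<'E'
from h import *
o=manip.get_obs(); print(o["t"],o["tcp_pos"],o["width"],o["wrist_force"])
print(go([.639,-.0915,.078],np.radians(-95.7)))
im,d,K,C=grab("wrist"); cv2.imwrite("pics/w5.png",cv2.resize(cv2.convertScaleAbs(im[60:300,180:460],alpha=1.8,beta=20),None,fx=2.4,fy=2.4))
W=cloud(d,K,C);T=T_tool(o); L=(W-T[:3,3])@T[:3,:3]*1000
m=(np.hypot(L[...,0],L[...,1])<50)&(L[...,2]>-56)&(L[...,2]<-48)&(L[...,0]>12); u,s,vt=np.linalg.svd(L[m][:,:2]-L[m][:,:2].mean(0)); print("bar angle in tool deg",np.degrees(np.arctan(vt[0][1]/vt[0][0])))
E
```

```text
12.6 [ 0.63843453 -0.09148313  0.09826469] 0.013671275437704078 [-0.26539496  0.23193124 -0.84827932]
(array([0.0001, 0.0029, 0.001 ]), array([ 0.0006, -0.    ,  0.0203]))
bar angle in tool deg -0.2824704574111196
```

View pics/w5.png

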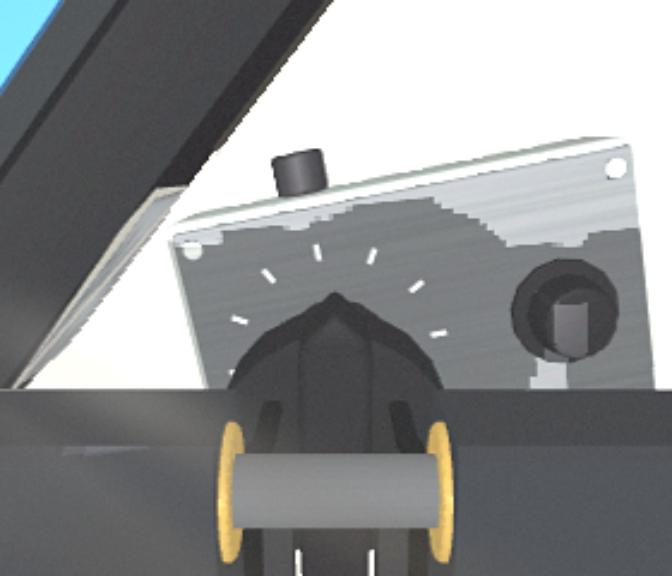

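The picture shows the knob held straight (nose at (335,295) in the crop) above the spindle, with the small knob clear on the right. I'll lower it onto the spindle in guarded steps.

>>> send_rows:
  targets:
    - [[0,0.003,0],[0.0006,0,0.01],0.005]
    - [[0,0.003,0],[0.0006,0,0.02],0.005]
    - [[0,0.003,0],[0.0006,0,0.026],0.005]
    - [[0,0.003,0],[0.0006,0,0.029],0.005]
    - [[0,0.003,0],[0.0006,0,0.032],0.005]
    - [[0,0.003,0],[0.0006,0,0.034],0.005]
    - [[0,0.003,0],[0.0006,0,0.034],0.005]
  force: 55

```text
t: 13.23
tcp_pos: [0.6401, -0.0916, 0.0658]
ee_rot: [0.0, 0.999, -0.049, 0.001]
wrist_force: [-0.4, -0.8, -0.6]
width: 0.0137
gripper_force: 55.0
```

>>> send_rows:
  targets:
    - [[0,0,0],[-0.0007,0,0.001],0.005]
    - [[0,0,0],[-0.0007,0,0.002],0.005]
    - [[0,0,0],[-0.0007,0,0.003],0.005]
    - [[0,0,0],[-0.0007,0,0.004],0.005]
    - [[0,0,0],[-0.0007,0,0.005],0.005]
    - [[0,0,0],[-0.0007,0,0.005],0.005]

```text
t: 13.73
tcp_pos: [0.6394, -0.0915, 0.0608]
ee_rot: [0.0, 0.999, -0.049, 0.001]
wrist_force: [-0.1, 0.5, -1.1]
width: 0.0134
gripper_force: 55.0
```

>>> send_rows:
  targets:
    - [[0,0,0],[0,0,0.001],0.005]
    - [[0,0,0],[0,0,0.002],0.005]
    - [[0,0,0],[0,0,0.003],0.005]
    - [[0,0,0],[0,0,0.004],0.005]
    - [[0,0,0],[0,0,0.006],0.005]
    - [[0,0,0],[0,0,0.006],0.005]

```text
t: 14.23
tcp_pos: [0.6392, -0.0915, 0.0545]
ee_rot: [0.0, 0.999, -0.049, 0.001]
wrist_force: [0.2, -1.7, -1.0]
width: 0.0136
gripper_force: 55.0
```

>>> send_rows:
  targets:
    - [[0,0,0],[0,0,0.001],0.005]
    - [[0,0,0],[0,0,0.002],0.005]
    - [[0,0,0],[0,0,0.003],0.005]
    - [[0,0,0],[0,0,0.004],0.005]
    - [[0,0,0],[0,0,0.005],0.005]
    - [[0,0,0],[0,0,0.005],0.005]

```text
t: 14.73
tcp_pos: [0.6396, -0.0915, 0.05]
ee_rot: [0.0, 0.999, -0.049, 0.001]
wrist_force: [0.3, -0.5, -0.4]
width: 0.0138
gripper_force: 55.0
```

>>> send_rows:
  targets:
    - [[0,0,0],[0,0,0.001],0.005]
    - [[0,0,0],[0,0,0.002],0.005]
    - [[0,0,0],[0,0,0.003],0.005]
    - [[0,0,0],[0,0,0.004],0.005]
    - [[0,0,0],[0,0,0.004],0.005]

```text
t: 15.15
tcp_pos: [0.6398, -0.0916, 0.047]
ee_rot: [0.0, 0.999, -0.049, 0.002]
wrist_force: [-1.9, 1.1, 7.1]
width: 0.0139
gripper_force: 55.0
```

>>> send_rows:
  targets:
    - [[0,0,0],[0,0,0.001],0.005]
    - [[0,0,0],[0,0,0.002],0.005]
    - [[0,0,0],[0,0,0.003],0.005]
    - [[0,0,0],[0,0,0.003],0.005]
    - [[0,0,0],[0,0,0.003],0.005]

```text
t: 15.57
tcp_pos: [0.6398, -0.0916, 0.045]
ee_rot: [0.0, 0.999, -0.049, 0.002]
wrist_force: [-2.4, 1.6, 10.0]
width: 0.0136
gripper_force: 55.0
```

>>> send_rows:
  targets:
    - [[0,0,0],[0,0,0.001],0.005]
    - [[0,0,0],[0,0,0.002],0.005]
    - [[0,0,0],[0,0,0.003],0.005]
    - [[0,0,0],[0,0,0.003],0.005]
    - [[0,0,0],[0,0,0.003],0.005]

```text
t: 15.98
tcp_pos: [0.64, -0.0916, 0.0447]
ee_rot: [0.001, 0.999, -0.049, 0.002]
wrist_force: [-7.2, 3.4, 20.0]
width: 0.014
gripper_force: 55.0
```

>>> send_rows:
  targets:
    - [[0,0,0],[0,0,0.001],0.005]
    - [[0,0,0],[0,0,0.002],0.005]
    - [[0,0,0],[0,0,0.002],0.005]
    - [[0,0,0],[0,0,0.002],0.005]

```text
t: 16.32
tcp_pos: [0.6401, -0.0917, 0.0445]
ee_rot: [0.001, 0.999, -0.048, 0.003]
wrist_force: [-10.3, 3.3, 27.2]
width: 0.0136
gripper_force: 55.0
```

```bash
python3 - <<'E'
from h import *
o=manip.get_obs(); im,d,K,C=grab("wrist"); W=cloud(d,K,C); T=T_tool(o); L=(W-T[:3,3])@T[:3,:3]*1000
m=(np.hypot(L[...,0],L[...,1])<45)&(L[...,2]>-60)&(L[...,2]<-46)&(L[...,0]>12); P=L[m]; print("bar top z",np.median(W[m][:,2]),"nose",P[:,0].max())
u,s,vt=np.linalg.svd(P[:,:2]-P[:,:2].mean(0)); a=T[:3,:2]@(vt[0]*np.sign(vt[0][0])); print("nose yaw",np.degrees(np.arctan2(a[1],a[0])))
m=(np.hypot(L[...,0],L[...,1])<45)&(L[...,2]>-34)&(L[...,2]<-22)&(L[...,0]>12); print("skirt z",np.median(W[m][:,2]))
print(o["wrist_force"],o["t"],o["qvel"].round(3))
E
```

```text
bar top z 0.09755378233871 nose 35.56954684399753
nose yaw -5.531567530902515
skirt z 0.07360729066001037
[-10.3398958    3.3186353   27.21670192] 16.3167 [-0.001  0.    -0.001  0.     0.001 -0.   ]
```

```bash
python3 -c "
from plant import manip
print(manip.hand_in())"
```

```text
the job is handed in; nothing more can be done
None
```

I handed the job in at about 16 s: the treadle went down to its stop and came back up (pad at 71 mm), then the knob went fully home on the D-spindle, nose within about 0.2° of the flat, and the gripper still holds it pressed at the spring stop with about 27 N; the real fingertips sit about 30 mm behind the reported TCP, and I corrected for that throughout.

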